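Close down the gauge shelf

TASK

Close down the gauge shelf at the end of the shift: prove the spring gauge by drawing its slide out until the pointer stands in the middle of the brass clip's notch, without overdrawing it past the clip, hold it there for a good second, then let it go fully home; and put every flat blade gauge lying on the counter away in the rack, lying flat, blade first and fully home, each in the bay that matches its blade's width; and cap the plug gauge, standing in its socket on the rack, with the white thread protector, open end down and all the way on. These may be done in any order; leave the mallet head and feeler block where they are and the plug gauge in its socket.

Things in the scene. Friction and masses are not known exactly. Their poses are not given: they have to be found in the camera images.
- blade20: flat blade gauge lying flat: aluminium handle 60 long x 18 wide x 16 high and, in line, a steel blade 50 long x 20 wide x 4 thick, undersides level. Origin: on the underside, under the handle's middle; +x along the tool to the blade (handle x -30 to +30, blade +30 to +80), z up. About 92 g, balance 22 mm ahead of the origin. May be absent
- bay20 (a point): mouth of the rack bay for the 20 mm blade: mid width, on the bay's floor (30 mm over the counter), in the plane of the roof's front face. +x points into the bay, which is 25 wide, 8 high, 54 deep. When a gauge is fully home its handle butts on the roof's face: its origin is then 30 mm in front of this point (x = -30), same height
- blade30: flat blade gauge lying flat: aluminium handle 60 long x 18 wide x 16 high and, in line, a steel blade 50 long x 30 wide x 4 thick, undersides level. Origin: on the underside, under the handle's middle; +x along the tool to the blade (handle x -30 to +30, blade +30 to +80), z up. About 108 g, balance 28 mm ahead of the origin. May be absent
- bay30 (a point): mouth of the rack bay for the 30 mm blade: mid width, on the bay's floor (30 mm over the counter), in the plane of the roof's front face. +x points into the bay, which is 35 wide, 8 high, 54 deep. When a gauge is fully home its handle butts on the roof's face: its origin is then 30 mm in front of this point (x = -30), same height
- blade40: flat blade gauge lying flat: aluminium handle 60 long x 18 wide x 16 high and, in line, a steel blade 50 long x 40 wide x 4 thick, undersides level. Origin: on the underside, under the handle's middle; +x along the tool to the blade (handle x -30 to +30, blade +30 to +80), z up. About 124 g, balance 32 mm ahead of the origin. May be absent
- bay40 (a point): mouth of the rack bay for the 40 mm blade: mid width, on the bay's floor (30 mm over the counter), in the plane of the roof's front face. +x points into the bay, which is 45 wide, 8 high, 54 deep. When a gauge is fully home its handle butts on the roof's face: its origin is then 30 mm in front of this point (x = -30), same height
- blade50: flat blade gauge lying flat: aluminium handle 60 long x 18 wide x 16 high and, in line, a steel blade 50 long x 50 wide x 4 thick, undersides level. Origin: on the underside, under the handle's middle; +x along the tool to the blade (handle x -30 to +30, blade +30 to +80), z up. About 140 g, balance 34 mm ahead of the origin. May be absent
- bay50 (a point): mouth of the rack bay for the 50 mm blade: mid width, on the bay's floor (30 mm over the counter), in the plane of the roof's front face. +x points into the bay, which is 55 wide, 8 high, 54 deep. When a gauge is fully home its handle butts on the roof's face: its origin is then 30 mm in front of this point (x = -30), same height
- rack: fixed steel rack, 82 deep (x -50 to +32) x 280 wide x 46 high, flat roof, origin on the counter at mid width. Four letterbox bays open to the front (-x) at y = -99, -33, +33, +99 for blades 20, 30, 40, 50 wide. Roof face at x = -30; before it a 20 mm ledge level with the bay floors (z 30), with cheeks 10 high flaring each mouth by 8 mm a side. Funnel socket with plug gauge on the roof, to z 104
- slide (a joint): how far the spring gauge's slide is drawn out, m: 0 home, 0.075 at its stop. A spring draws it home: about 5.5 N at 0, rising 1.1 N per cm; damped (about 50 N per m/s), so it returns by itself when let go
- slide_grip (a point): grip of the spring gauge's slide: black upright plate 12 thick (along the pull) x 44 wide x 36 high, from 12 to 48 mm over the counter; the point is in it at mid width and thickness, 36 mm over the counter. Pull along this frame's -x. Behind it, 39 mm free to the housing when home; the housing is 120 long x 56 wide x 40 high
- pointer (a point): tip of the dark pointer that stands out of the slot along the housing's top and moves with the slide; 47 mm over the counter
- clip: brass setting clip fixed on the spring gauge's housing beside the pointer's path: 26 long x 12 wide x 15 high, two lugs with an open notch 10 wide between them. Origin: centre of its underside, mid notch. x axis along the slide's travel; drawing out moves the pointer towards -x; it stands on the mark at x = 0 in this frame. The draw needed, 40 to 60 mm, varies
- plug: polished plug gauge, 23 mm across, 55 high, standing loose in the funnel socket on the rack, foot 15 mm deep in it; stays there. Its top stands 104 mm and the socket's rim 64 mm over the counter. Origin at its foot, z up its axis
- protector: white nylon thread protector, a round cap 44 mm across and 42 high with a 52 mm flange (5 high) at its open end, which faces down at the start. 32 mm bore, 38 deep, closed top. Origin: centre of the open end; z up its axis. About 50 g. Set over the plug gauge it rests on the plug's top, its open end 17 mm above the plug's foot (66 mm over the counter)
- mallet_head: copper mallet head, 86 x 40 x 40; bystander. Origin centre of its underside
- feeler_block: matte black steel feeler block, 60 x 36 x 24; bystander. Origin centre of its underside
There are look-alikes about, which are no part of the job. Of the things that look like the part that bears slide, the middle-sized one is meant.

How it is judged:
By the outcome, as a careful person would: the job done as asked, in the order asked, and still so for the second after the job is handed in, with the robot touching nothing.
Of blade20, blade30, blade40, blade50 only 2 to 4 are there at a start; the rules pass over those that are not, and their reading is None.
At some moment in a run one of blade20, blade30, blade40, blade50 may be knocked a few centimetres aside while the robot is not near it.
It also fails if it takes over 210 s, if anything falls off the work surface, if the arm or the gripper's body presses on something with over 40 N, if the wrist force passes 120 N, or if a joint passes its speed limit or range.

ROBOT

A 6-joint arm with a two-finger parallel gripper is mounted at the origin on the work surface. World frame = base frame: x ahead of the robot, y to its left, z up, the work surface at z = 0. Lengths are in mm, angles in rad, forces in N, time in s.
With the tool pointing down it reaches from about 350 to 975 mm from the base axis. Payload 7.1 kg.
Tool frame: the origin (TCP) lies on the front face of the gripper's body, between the roots of the fingers; the fingertips stand 80 mm ahead of it and the grasp point (between the pads) lies 61 mm ahead of it (env.tips_ahead is the distance from the TCP to the fingertips, in mm); z points along the fingers, y is the line along which they close (so a half turn about z gives the same grasp; the last joint's range is limited). The gripper opens to 88 mm and grips with 3 to 60 N. Pads are 20 mm wide; open, the fingers measure 115 mm over their backs; the gripper's body (75 mm by 178 mm) begins 61 mm behind the grasp point.
Start: joints at [-1.168, 0.423, 1.63, -0, 1.089, -0.019], TCP at [255.892, -570.197, 302.675] pointing down, gripper open.
Joint ranges: [-3, 3], [-0.9, 2.11], [0.09, 2.58], [-1.31, 4.45], [0.11, 2.69], [-2.54, 2.54]. Speed limits (rad/s): [2.39, 2.39, 3.01, 3.14, 3.14, 3.14].

INTERFACE

Orientations are given as a unit quaternion [x, y, z, w].
In Python, from station import env, set_gripper, viewer, workorder gives the robot as it stands. Calls block until the motion is done:
- env.reach(position, orientation): joint-space move of the TCP to a pose.
- env.move_l(position, rot=None, rate=150, f_stop=None): straight line of the TCP; rot=None keeps the orientation; rate is the mean speed in mm/s. With f_stop (N) it stops when the force on the tool has changed by that much, and returns True; else False.
- env.move_joints(angles): joint-space move.
- set_gripper(opening): finger opening in mm; the grip force is fixed at half the most; returns when the fingers have stopped.
- env.hold(seconds).
- env.ik(position, orientation): joint angles nearest the present ones, or None.
- env.read_state(): the state.
- viewer.camera(name): name is "scene" or "side" or "wrist"; returns the picture (480x640x3 uint8, blue, green, red); there is no depth.
- viewer.camera_params(name): a dict with "fx", "fy", "cx", "cy" (pixels), "dist" ([k1, k2, p1, p2, k3] as OpenCV has them; the pictures are not rectified), "pose" (4x4, takes a point from camera to world coordinates); the wrist camera has in their place "tool_from_camera" (4x4, takes a point from camera to tool coordinates, whose origin is the TCP and whose axes are the flange's). Camera axes: x right, y up, looking along -z (the intrinsics and any distortion apply to the point x, -y, -z); pixel columns grow to the right and rows downward; lengths in mm; the calibration is good to about 2 mm. A picture is of the moment at which its call begins: read the wrist's pose just before it. camera_params takes no time and is no camera call.
A pose or a line that the arm cannot do raises env.IKError and nothing moves.
- workorder.sign_off(): hands the job in; it is judged then, once.
The state is a dict: "time_s": time; "qpos": joint angles; "dq": joint speeds; "tau": joint torques, N m; "tool_pos": TCP position; "orientation": TCP orientation; "force": force on the tool from outside, world axes, zero at the start; "wrist_torque": the same for the moment, N m; "width": finger opening in mm; "grip_force": force on a finger pad.
Only numpy, scipy, OpenCV 4.12 (cv2) and the standard library are available. Lean on these libraries where they do the work, as an engineer would, in place of code of your own. Each camera call takes 0.05 s, during which the arm holds its last target. There are 200 camera calls.

## Working session

There is one attempt and no reset: what is moved stays moved. The work goes in short steps, each a Python script; the robot and the scene stay as the last script left them, time stands still between calls to the robot, and variables do not carry over. Pictures are saved under pics/ and viewed, at most 18 in all, crops included, and the job is handed in when it is done.

```bash
ls; mkdir -p pics; python3 - <<'E'
from station import env, set_gripper, viewer, workorder
import cv2, numpy as np
for n in ("scene","side","wrist"):
    cv2.imwrite(f"pics/{n}0.png",viewer.camera(n)); p=viewer.camera_params(n); print(n,{k:(np.round(v,3).tolist()) for k,v in p.items()})
s=env.read_state();print(s["time_s"],s["orientation"],s["width"])
E
```

```text
pics
scene {'fx': 522.741, 'fy': 522.741, 'cx': 315.693, 'cy': 240.798, 'dist': [-0.145, 0.0, 0.0, 0.0, 0.0], 'pose': [[0.205, -0.811, 0.548, 1303.501], [0.979, 0.17, -0.114, -192.312], [-0.001, 0.56, 0.829, 1083.887], [0.0, 0.0, 0.0, 1.0]]}
side {'fx': 438.757, 'fy': 438.757, 'cx': 314.841, 'cy': 241.824, 'dist': [-0.014, 0.0, 0.0, 0.0, 0.0], 'pose': [[-0.992, 0.07, -0.105, 497.373], [-0.126, -0.495, 0.86, 851.343], [0.008, 0.866, 0.499, 594.478], [0.0, 0.0, 0.0, 1.0]]}
wrist {'fx': 347.991, 'fy': 347.991, 'cx': 318.526, 'cy': 242.835, 'dist': [-0.036, 0.0, 0.0, 0.0, 0.0], 'tool_from_camera': [[-0.0, 0.96, 0.281, 76.759], [1.0, 0.0, 0.0, -0.115], [0.0, 0.281, -0.96, -81.951], [0.0, 0.0, 0.0, 1.0]]}
0.15 [ 9.77841971e-01  2.09343559e-01 -1.05445391e-04 -5.86278451e-04] 87.9508904830382
```

View pics/scene0.png

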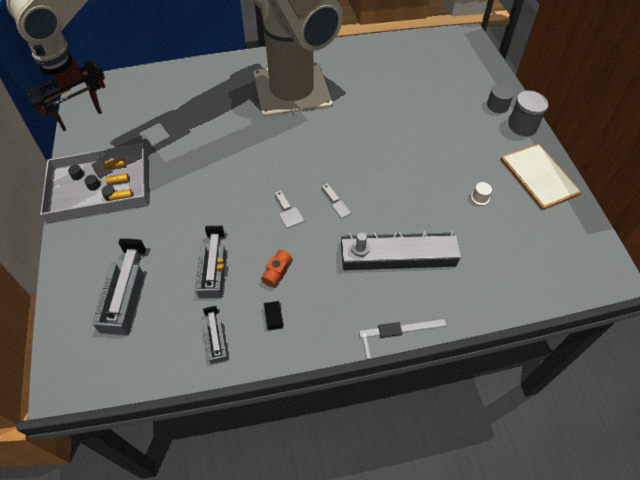

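View pics/side0.png

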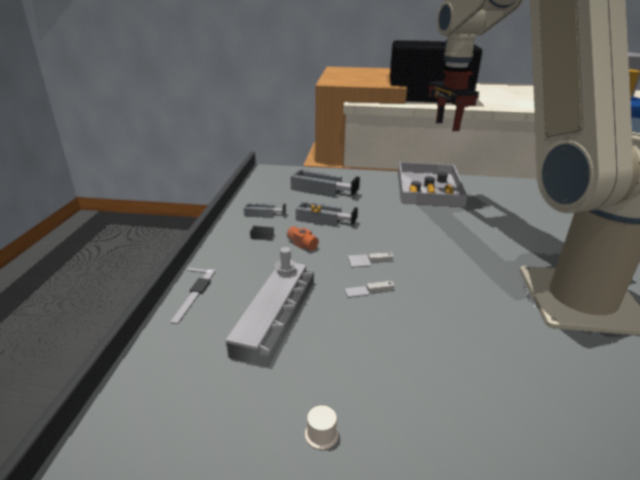

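```bash
cat > h.py <<'E'
from station import env, set_gripper, viewer, workorder
import cv2, numpy as np
from scipy.spatial.transform import Rotation as R
def cam_pose(n):
    p=viewer.camera_params(n)
    if n!="wrist": return p, np.array(p["pose"])
    s=env.read_state(); T=np.eye(4); T[:3,:3]=R.from_quat(s["orientation"]).as_matrix(); T[:3,3]=s["tool_pos"]
    return p, T@np.array(p["tool_from_camera"])
def ray(px,p,T):
    K=np.array([[p["fx"],0,p["cx"]],[0,p["fy"],p["cy"]],[0,0,1]])
    u=cv2.undistortPoints(np.array(px,float).reshape(-1,1,2),K,np.array(p["dist"])).reshape(-1,2)
    d=np.c_[u[:,0],-u[:,1],-np.ones(len(u))]@T[:3,:3].T
    return T[:3,3],d
def on_plane(px,z,p,T):
    o,d=ray(px,p,T); z=np.broadcast_to(z,len(d)); return o+d*((z-o[2])/d[:,2])[:,None]
def shot(name,n="wrist"):
    pT=cam_pose(n); im=viewer.camera(n); cv2.imwrite(f"pics/{name}.png",im)
    np.savez(f"pics/{name}.npz",T=pT[1]); return im,pT
def load(name,n="wrist"):
    return cv2.imread(f"pics/{name}.png"),(viewer.camera_params(n),np.load(f"pics/{name}.npz")["T"])
def quat(psi): return [np.cos(psi/2),np.sin(psi/2),0,0]
def pose_down(x,y,z,psi,rate=None):
    (env.reach if rate is None else (lambda a,b: env.move_l(a,b,rate)))([x,y,z],quat(psi))
E
python3 - <<'E'
from h import *
p,T=cam_pose("scene")
for n,px,z in [("mid grip top",(215,230),48),("mid hous far",(211,294),0),("clip",(221,265),45),("bladeA handle",(281,200),10),("bladeA blade",(291,217),4),("bladeB h",(331,192),10),("bladeB b",(343,209),4),("rack fl",(343,243),46),("rack fr",(458,240),46),("plugtop",(361,236),104),("prot",(482,186),42),("mallet",(277,268),20),("feeler",(274,315),24),("biggrip",(132,245),48)]:
    print(n,on_plane([px],z,p,T).round(0))
E
```

```text
mid grip top [[ 537. -284.   48.]]
mid hous far [[ 684. -316.    0.]]
clip [[ 638. -280.   45.]]
bladeA handle [[ 448. -107.   10.]]
bladeA blade [[504. -91.   4.]]
bladeB h [[449.  27.  10.]]
bladeB b [[506.  46.   4.]]
rack fl [[637.  13.  46.]]
rack fr [[685. 289.  46.]]
plugtop [[664.  46. 104.]]
prot [[534. 416.  42.]]
mallet [[ 657. -152.   20.]]
feeler [[ 780. -179.   24.]]
biggrip [[ 539. -488.   48.]]
```

```bash
python3 - <<'E'
from h import *
pose_down(610,-295,200,np.pi/2); shot("g1")
pose_down(480,-40,200,np.pi/2); shot("b1")
pose_down(655,110,220,np.pi/2); shot("r1")
pose_down(655,210,220,np.pi/2); shot("r2")
pose_down(534,416,200,np.pi/2); shot("p1")
print(env.read_state()["time_s"])
ims=[cv2.imread(f"pics/{n}.png") for n in("g1","b1","r1","p1")]
cv2.imwrite("pics/m1.png",cv2.resize(np.vstack([np.hstack(ims[:2]),np.hstack(ims[2:])]),(800,600),interpolation=cv2.INTER_AREA))
E
```

```text
5.5417
```

View pics/m1.png

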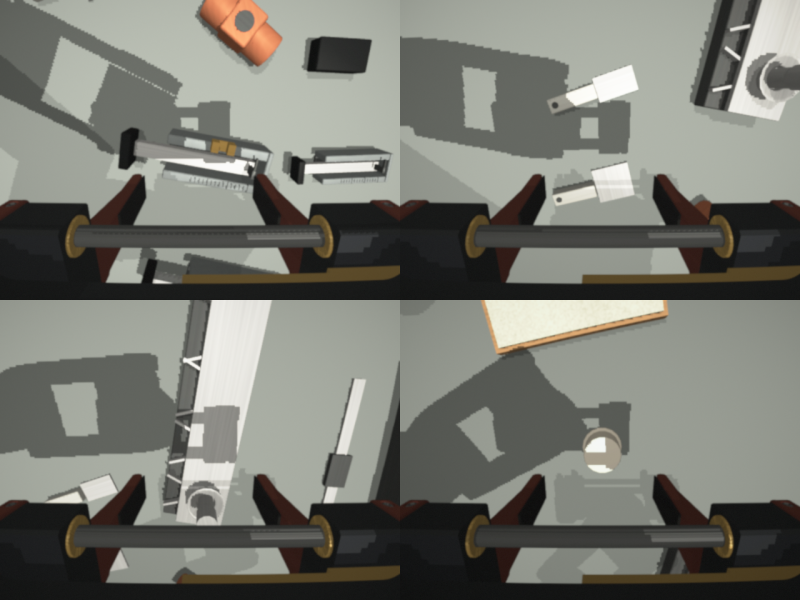

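```bash
python3 - <<'E'
from h import *
pose_down(534,366,150,np.pi/2); shot("p2")
pose_down(655,130,220,np.pi/2); shot("r4")
pose_down(655,0,220,np.pi/2); shot("r3")
pose_down(490,-120,160,np.pi/2); shot("b2")
pose_down(620,-330,160,np.pi/2); shot("g2")
print(env.read_state()["time_s"])
g,b,r3,r4=[cv2.imread(f"pics/{n}.png") for n in("g2","b2","r3","r4")]
cv2.imwrite("pics/g2c.png",cv2.resize(g[150:350,130:480],(800,457),interpolation=cv2.INTER_CUBIC))
cv2.imwrite("pics/m2.png",np.vstack([np.hstack([b[:300,120:520],r3[:300,200:600]]),np.hstack([r4[:300,200:600],cv2.imread("pics/p2.png")[100:400,120:520]])]))
E
```

```text
9.6583
```

View pics/g2c.png

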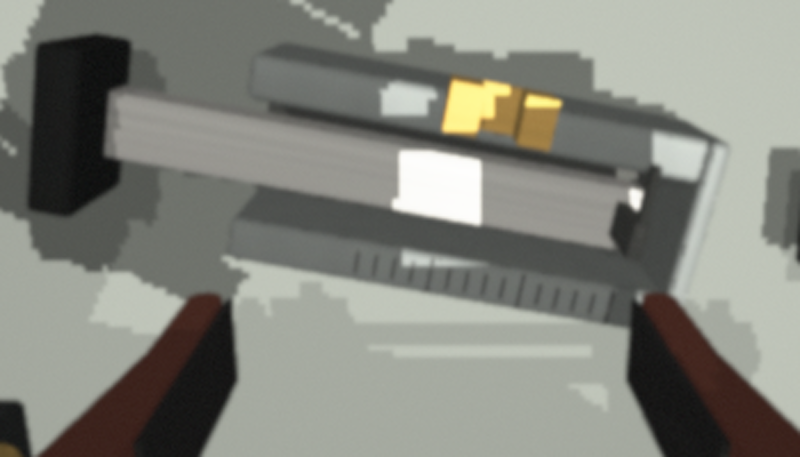

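View pics/m2.png

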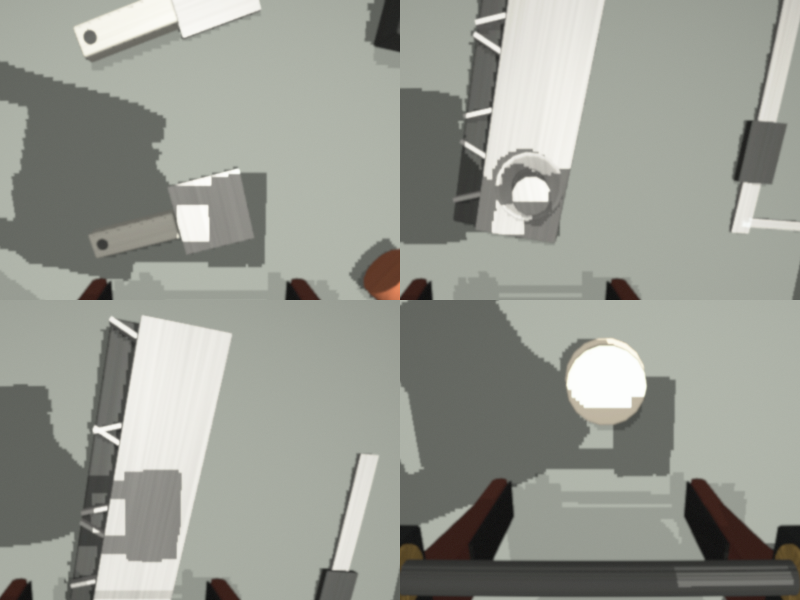

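```bash
python3 - <<'E'
from h import *
im,pT=load("g2")
def c(pts): return [(130+x/2.2857,150+y/2.2857) for x,y in pts]
def P(n,pts,z): print(n,on_plane(c(pts),z,*pT).round(1).tolist())
P("rodtop/bot",[(120,88),(630,178),(108,157),(615,248)],34)
P("hous top lip far edge",[(285,44),(725,145)],40)
P("hous near top edge",[(235,258-38),(632,325-30)],40)
P("plate top L/R edge top",[(38,40),(128,38),(30,212),(68,215),(120,190)],48)
P("clip",[(452,80),(562,100),(445,130),(548,150)],55)
P("ptr",[(625,205),(612,240)],47)
pose_down(655,-345,120,np.pi/2); a,_=shot("g3")
pose_down(600,-345,120,np.pi/2); b,_=shot("g4")
cv2.imwrite("pics/m3.png",np.hstack([cv2.resize(a[100:330,220:430],(400,438),interpolation=3),cv2.resize(b[100:330,300:510],(400,438),interpolation=3)]))
E
```

```text
rodtop/bot [[537.6, -278.5, 34.0], [672.6, -302.6, 34.0], [532.4, -296.9, 34.0], [669.8, -322.5, 34.0]]
hous top lip far edge [[582.6, -266.8, 40.0], [695.1, -292.3, 40.0]]
hous near top edge [[567.0, -312.7, 40.0], [673.9, -334.0, 40.0]]
plate top L/R edge top [[524.3, -265.0, 48.0], [546.3, -264.7, 48.0], [516.4, -308.2, 48.0], [526.2, -309.0, 48.0], [540.4, -302.4, 48.0]]
clip [[624.0, -274.0, 55.0], [649.8, -278.6, 55.0], [622.4, -285.8, 55.0], [647.0, -290.6, 55.0]]
ptr [[668.4, -306.5, 47.0], [665.7, -315.9, 47.0]]
```

View pics/m3.png

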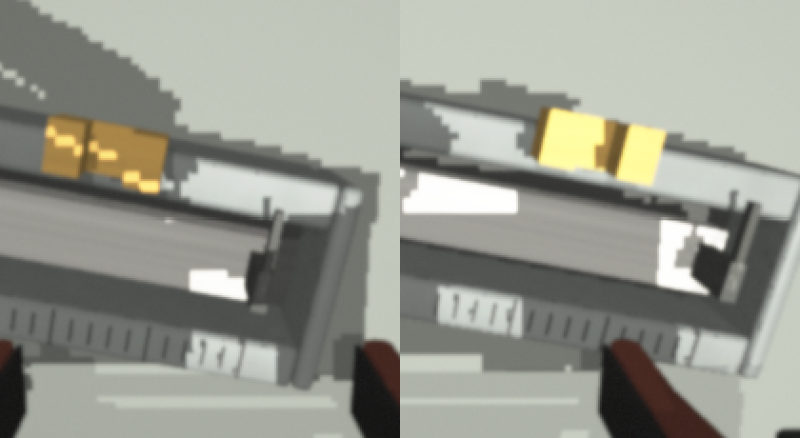

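```bash
python3 - <<'E'
from h import *
A=load("g3")[1];B=load("g4")[1]
pa=lambda x,y:(220+x*.525,100+y*.525); pb=lambda x,y:(300+(x-400)*.525,100+y*.525)
def tri(a,b):
    o1,d1=ray([a],*A);o2,d2=ray([b],*B);M=np.c_[d1[0],-d2[0]];t=np.linalg.lstsq(M,o2-o1,rcond=None)[0]
    p,q=o1+t[0]*d1[0],o2+t[1]*d2[0];return ((p+q)/2).round(1),round(float(np.linalg.norm(p-q)),1)
print("thin tip",tri(pa(267,200),pb(733,193)))
print("bar top end",tri(pa(280,213),pb(756,205)))
print("bar low end",tri(pa(263,290),pb(732,290)))
print("block",tri(pa(252,262),pb(700,256)))
for n,u,v in (("clipUL",(48,117),(551,110)),("clipLR",(160,193),(655,186)),("clip LL",(42,175),(541,165)),("clipUR",(168,135),(665,130)),("notchL",(85,119),(609,121)),):print(n,tri(pa(*u),pb(*v)))
print("hous end corner",tri(pa(362,188),pb(800,176)))
for n,pts,f,C in(("3",[(85,119),(92,121),(80,180),(88,180)],pa,A),("4",[(605,119),(627,124),(597,172),(616,178)],pb,B)):
    print(n,on_plane([f(*q) for q in pts],55,*C).round(1).tolist())
print("thin tip@47",on_plane([pa(267,200)],47,*A),on_plane([pb(733,193)],47,*B))
E
```

```text
thin tip (array([ 673.5, -295.1,   39.5]), 0.3)
bar top end (array([ 675.6, -296.6,   47.8]), 0.2)
bar low end (array([ 672.3, -316.8,   47.8]), 2.5)
block (array([ 671.3, -314.1,   28.8]), 0.8)
clipUL (array([ 624. , -274.3,   55.2]), 0.2)
clipLR (array([ 647.9, -290.7,   56.2]), 0.4)
clip LL (array([ 622.2, -286.4,   56.1]), 0.3)
clipUR (array([ 649.7, -278.4,   54.3]), 0.6)
notchL (array([ 633.8, -275. ,   67.2]), 2.0)
hous end corner (array([ 702.3, -294.6,   17.5]), 1.4)
3 [[631.9, -274.6, 55.0], [633.4, -275.1, 55.0], [630.3, -287.8, 55.0], [632.0, -287.8, 55.0]]
4 [[636.0, -276.3, 55.0], [640.9, -277.4, 55.0], [635.0, -287.9, 55.0], [639.4, -289.3, 55.0]]
thin tip@47 [[ 672.56899215 -293.59425067   47.        ]] [[ 670.05520984 -293.96507049   47.        ]]
```

```bash
python3 - <<'E'
from h import *
A=load("g3")[1];B=load("g4")[1];u=np.array([np.cos(-.18),np.sin(-.18)])
pa=lambda x,y:(220+x*.525,100+y*.525); pb=lambda x,y:(300+(x-400)*.525,100+y*.525)
for f,C,cl,bar in((pa,A,[(48,117),(160,193),(42,175),(168,135)],[(273,211),(285,213)]),(pb,B,[(551,110),(655,186),(541,165),(665,130)],[(748,203),(760,206)])):
    c=on_plane([f(*q) for q in cl],55,*C)[:,:2].mean(0); b=on_plane([f(*q) for q in bar],47,*C)[:,:2]@u-c@u; print(c,b)
w,h=43.9/2,0; g=np.array([526.3,-287.7]); psi=-.18
s0=env.read_state()["tool_pos"]; env.move_l([s0[0],s0[1],220]); pose_down(*g,220,psi)
set_gripper(88); env.move_l([*g,99],rate=100,f_stop=10); im,_=shot("s1","scene")
print(env.read_state()["tool_pos"],env.read_state()["force"])
cv2.imwrite("pics/s1c.png",cv2.resize(im[190:320,140:340],(800,520),interpolation=3))
E
```

```text
[ 635.86427512 -282.39369596] [40.06176482 42.94639921]
[ 636.04072175 -282.62277343] [39.82989891 42.94994097]
[ 526.6948729  -287.91603969   99.72808993] [ 0.2617798  -0.52566713  0.54636526]
```

View pics/s1c.png

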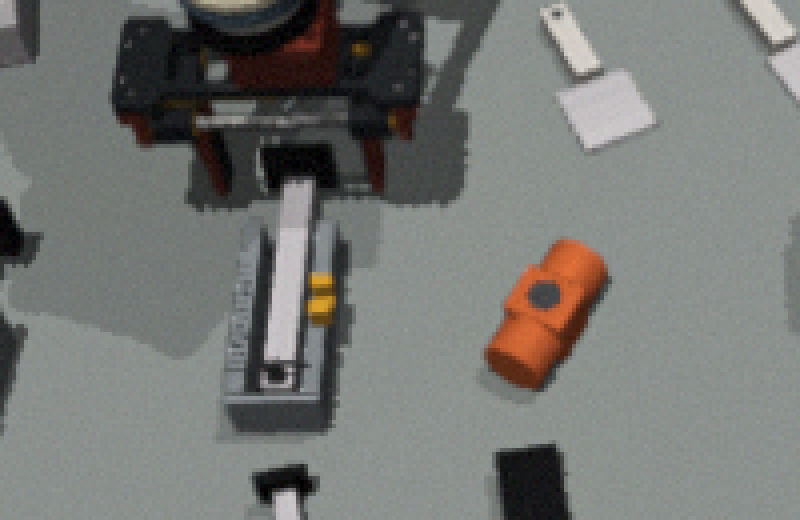

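```bash
python3 - <<'E'
from h import *
u=np.array([np.cos(-.18),np.sin(-.18),0])
set_gripper(20); s=env.read_state(); print(s["width"],s["grip_force"],s["tool_pos"],s["force"])
p0=np.array(s["tool_pos"]); np.save("p0.npy",p0)
env.move_l(p0-41*u,rate=40); s=env.read_state(); print(s["tool_pos"]-p0,s["force"],s["time_s"])
im,_=shot("s2","scene"); cv2.imwrite("pics/s2c.png",cv2.resize(im[230:300,180:250],(600,600),interpolation=3))
E
```

```text
43.80226893905601 29.99992311000824 [ 526.23599001 -287.86402936   98.98449407] [-0.17381359 -0.80838546  0.15150754]
[-38.28612359   7.22251566   0.07025347] [ 9.79924603  1.79591264 -7.4935371 ] 16.35
```

View pics/s2c.png

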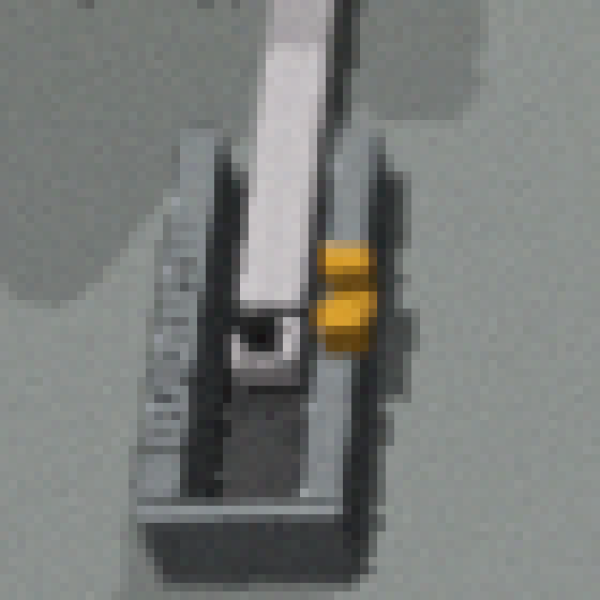

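```bash
cat >> h.py <<'E'
def proj(X,p,T):
    c=(np.atleast_2d(X)-T[:3,3])@T[:3,:3]; c=c*[1,-1,-1]
    K=np.array([[p["fx"],0,p["cx"]],[0,p["fy"],p["cy"]],[0,0,1]])
    return cv2.projectPoints(c,np.zeros(3),np.zeros(3),K,np.array(p["dist"]))[0].reshape(-1,2)
E
python3 - <<'E'
from h import *
im,pT=load("s2","scene")
u=np.array([np.cos(-.18),np.sin(-.18),0]);v=np.array([-u[1],u[0],0]);c=np.array([635.95,-282.5,0]);z=np.array([0,0,1.])
f=lambda X:((proj(X,*pT)-[180,230])*8.571).round(0).tolist()
print("clip top corners",f([c+a*13*u+b*6*v+55*z for a in(-1,1) for b in(-1,1)]))
print("lug inner edges top",f([c+a*5*u+b*6*v+55*z for a in(-1,1) for b in(-1,1)]))
print("pointer wanted",f([c-7*v+47*z,c-12*v+47*z]), "at -2mm",f([c-7*v+47*z+2*u]))
im0,_=load("s1","scene")
# pointer px in both: dark column profile beneath rod
for n,x0,rows in (("s1",None,None),):pass
g=cv2.cvtColor(im,cv2.COLOR_BGR2GRAY); print(g[255:275,208:218])
g0=cv2.cvtColor(im0,cv2.COLOR_BGR2GRAY); print(g0[272:290,204:217])
E
```

```text
clip top corners [[317.0, 237.0], [361.0, 236.0], [310.0, 319.0], [354.0, 318.0]]
lug inner edges top [[315.0, 262.0], [359.0, 261.0], [312.0, 293.0], [356.0, 292.0]]
pointer wanted [[315.0, 293.0], [296.0, 293.0]] at -2mm [[314.0, 299.0]]
[[ 97 197 196 194 192 196 193 178  95  54]
 [ 98 194 197 193 193 195 198 176  88  54]
 [102 197 199 190 190 195 195 173  85  60]
 [134 198 197 194 191 193 194 174  73  85]
 [155 194 195 192 194 197 195 168  64  87]
 [158 194 195 193 194 194 190 149  65  88]
 [160 199 195 192 194 195 189 146  59  72]
 [189 198 195 190 191 193 190 144  56  56]
 [199 201 197 192 191 197 186 121  50  60]
 [195 197 190 190 195 197 180  98  50  78]
 [128 145 139 138 143 146 134  88  71 118]
 [ 80  87  67  62  69  84  72  46  76 131]
 [ 40  36  35  36  96 175 160  64  71 136]
 [ 37  29  27  31  79 151 171  68  63 115]
 [ 53  27  19  33  87 183 157  59  49  90]
 [103  44  37  39  91 190 148  57  56  97]
 [131 120 119 119 130 166 126  51  61 108]
 [131 122 139 133 115 106  81  53  80 134]
 [ 94  94  95  95  88  90  73  47  80 138]
 [ 86  84  85  84  82  84  76  52  95 136]]
[... 291 characters left out ...]
00 195 191 194 193 197 180  71  63 142]
 [ 39  58 166 196 198 189 193 196 198 154  65  62 133]
 [ 37  52 166 169 166 147 192 191 191 150  59  64 128]
 [ 39  48  91 111  86  83  80  84  80  72  52  60 103]
 [ 38  41  43  46  38  41  65 106 112  74  39  41  68]
 [ 44  62  45  27  28  25  47 120 175 116  50  67 127]
 [ 49 102 110  41  23  29  32  71 121  76  43  78 136]
 [ 51 112 117  42  33  31  31  93 175  97  49  88 134]
 [ 52 137 160  87  74  71  83 144 181  94  44  92 129]
 [ 49 124 143 142 138 143 159 164 140  64  49 107 138]
 [ 30  61  89  97  91  93  95  94  89  57  70 153 140]
 [ 74  74  99 100  98 100 103 103 104 101  92 104 103]
 [141 138 139 142 142 142 147 144 144 146 147 147 151]]
```

```bash
python3 - <<'E'
from h import *
u=np.array([np.cos(-.18),np.sin(-.18),0]); p0=np.load("p0.npy")
cmd=41.
for k in range(3):
    d=float((p0-env.read_state()["tool_pos"])@u); print(d)
    if d>41.3: break
    cmd+=41.8-d; env.move_l(p0-cmd*u,rate=30); env.hold(.3)
im,_=shot("s3","scene"); print(float((p0-env.read_state()["tool_pos"])@u),env.read_state()["force"])
shot("d3","side")
g=cv2.cvtColor(im,cv2.COLOR_BGR2GRAY); print(g[258:270,208:218])
cv2.imwrite("pics/s3c.png",cv2.resize(im[230:300,180:250],(600,600),interpolation=3))
E
```

```text
38.958876949126136
41.68326018228549
41.69414151822612 [ 9.75567425  1.93092271 -7.98380655]
[[135 195 197 193 191 195 195 170  73  89]
 [154 198 193 193 191 194 197 168  66  90]
 [154 195 197 191 193 194 190 153  63  91]
 [161 196 194 191 193 198 190 143  58  72]
 [190 199 196 191 191 199 186 140  57  52]
 [195 198 193 193 194 195 184 124  51  55]
 [131 134 132 134 143 143 137  93  56  81]
 [ 68  78  60  66  69  83  77  55  54 114]
 [ 35  35  32  49 114 177 159  83  70 139]
 [ 41  32  24  34  73 128 114  61  69 137]
 [ 74  26  20  20  49 105  98  53  61 117]
 [105  50  37  44  74 146 136  57  50  93]]
```

View pics/s3c.png

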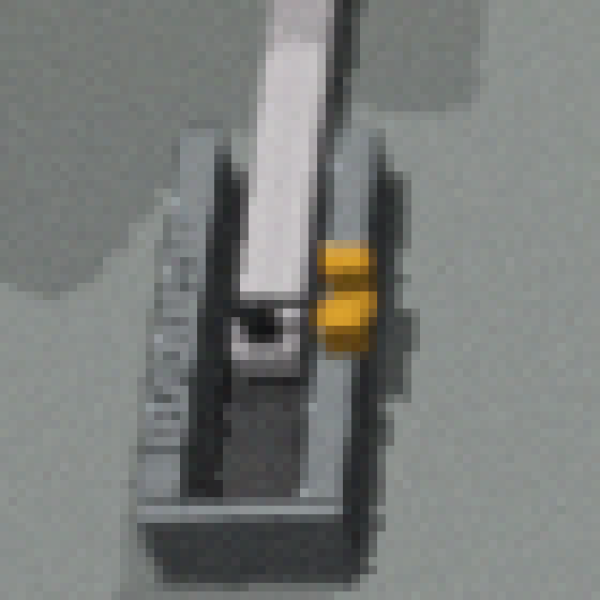

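```bash
python3 - <<'E'
from h import *
u=np.array([np.cos(-.18),np.sin(-.18),0]); p0=np.load("p0.npy")
env.move_l(np.array(p0)-(41+41.8-38.96+.5)*u,rate=20); env.hold(1.8)
print(float((p0-env.read_state()["tool_pos"])@u))
env.move_l(p0-4*u,rate=40); env.hold(.3); print(float((p0-env.read_state()["tool_pos"])@u),env.read_state()["force"])
set_gripper(88); env.hold(.5); env.move_l([p0[0],p0[1],200]); 
im,_=shot("s4","scene"); g=cv2.cvtColor(im,cv2.COLOR_BGR2GRAY); print(g[276:286,208:214])
im0,_=load("s1","scene"); print(np.abs(im[260:300,190:235].astype(int)-im0[260:300,190:235]).mean(), env.read_state()["time_s"])
# rack/blade measurement
im,pT=load("b2"); hsv=cv2.cvtColor(im,cv2.COLOR_BGR2HSV)
r3,pR3=load("r3"); r4,pR4=load("r4")
P=lambda pts,z,pT:on_plane(pts,z,*pT).round(1).tolist()
# rack roof: crops offset (200,0)
print("roof left-near corner/edge",P([(200+91,228),(200+110,0)],46,pR3),P([(200+156,242),(200+203,0)],46,pR3))
print("r4 roof far corners",P([(200+142,16),(200+232,32)],46,pR4))
print("r4 edges",P([(200+95,290),(200+175,290)],46,pR4))
print("plug top r3",P([(200+130,194)],104,pR3))
# blades crop offset (120,0)
print("A blade",P([(120+169,186),(120+238,168),(120+254,238),(120+186,254)],4,pT),"A handle",P([(120+89,236),(120+174,213),(120+180,238),(120+98,258)],16,pT))
print("B handle",P([(120+74,27),(120+85,58)],16,pT))
print("prot",P([(120+605,84+100-4)],42,load("p2")[1]))
E
```

```text
42.04603538252379
3.4092800241647323 [ 6.4051483  0.2692305 -4.0248937]
[[199 189 191 193 198 181]
 [198 192 194 196 199 181]
 [199 193 200 198 198 156]
 [167 145 190 197 189 150]
 [ 82  85  82  88  87  73]
 [ 35  43  65 105 114  75]
 [ 22  29  46 120 181 121]
 [ 26  25  32  76 118  79]
 [ 29  28  34  94 178  94]
 [ 73  74  86 138 186  97]]
3.2485185185185186 22.7667
roof left-near corner/edge [[633.5, 14.5, 46.0], [648.8, 166.2, 46.0]] [[683.0, 3.5, 46.0], [709.0, 166.4, 46.0]]
r4 roof far corners [[669.2, 287.5, 46.0], [728.9, 278.5, 46.0]]
r4 edges [[635.3, 94.1, 46.0], [699.2, 94.2, 46.0]]
plug top r3 [[660.9, 48.7, 104.0]]
A blade [[471.6, -72.0, 4.0], [518.3, -59.9, 4.0], [531.3, -108.9, 4.0], [482.7, -120.8, 4.0]] A handle [[417.6, -104.1, 16.0], [475.5, -88.3, 16.0], [479.2, -105.5, 16.0], [422.5, -119.8, 16.0]]
B handle [[419.0, 22.2, 16.0], [424.2, 5.5, 16.0]]
prot [[764.8, 421.9, 42.0]]
```

```bash
cat >> h.py <<'E'
def lsd(im,pT,z,minlen=30,roi=None):
    L=cv2.createLineSegmentDetector().detect(cv2.cvtColor(im,cv2.COLOR_BGR2GRAY))[0][:,0]
    out=[]
    for l in L:
        if roi is not None and not(roi[0]<=min(l[0],l[2]) and max(l[0],l[2])<=roi[2] and roi[1]<=min(l[1],l[3]) and max(l[1],l[3])<=roi[3]): continue
        w=on_plane(l.reshape(2,2),z,*pT)[:,:2]; d=w[1]-w[0]; n=np.hypot(*d)
        if n>minlen: out.append((l.round(0).astype(int).tolist(),w.round(1).tolist(),round(float(n),1),round(float(np.degrees(np.arctan2(d[1],d[0]))%180),1)))
    return out
E
python3 - <<'E'
from h import *
pose_down(480,-50,160,np.pi/2); shot("b3")
pose_down(470,-180,160,np.pi/2); shot("b4")
for n in("r3","r4"):
    im,pT=load(n); print(n); [print(x) for x in lsd(im,pT,46,40,(250,0,450,330))]
for n in("b3","b4"):
    im,pT=load(n); print(n,"@4"); [print(x) for x in lsd(im,pT,4,18,(120,0,520,270))]
a,b=[cv2.imread(f"pics/{n}.png") for n in("b3","b4")]
cv2.imwrite("pics/m4.png",np.hstack([a[:300,120:520],b[:300,120:520]]))
E
```

```text
r3
([308, 0, 280, 192], [[647.4, 165.9], [626.0, 42.0]], 125.7, 80.2)
([370, 167, 404, 0], [[691.4, 60.0], [709.6, 166.3]], 107.8, 80.3)
([299, 285, 379, 285], [[639.1, -32.0], [702.6, -32.0]], 63.6, 180.0)
([301, 296, 379, 297], [[639.9, -41.8], [703.1, -42.1]], 63.2, 179.7)
([381, 293, 299, 293], [[704.0, -38.6], [639.0, -38.6]], 65.0, 0.0)
r4
([341, 16, 304, 234], [[668.3, 287.7], [642.7, 140.0]], 149.9, 80.2)
([381, 173, 379, 236], [[699.4, 186.1], [700.2, 139.1]], 47.0, 91.0)
([430, 33, 343, 15], [[727.9, 278.2], [669.7, 288.3]], 59.0, 170.2)
([375, 279, 432, 35], [[698.9, 103.6], [728.7, 276.6]], 175.5, 80.2)
([311, 32, 297, 122], [[648.8, 278.0], [639.2, 221.3]], 57.5, 80.4)
([296, 304, 366, 304], [[635.5, 81.9], [692.1, 82.1]], 56.6, 0.1)
([298, 290, 369, 290], [[637.8, 94.1], [694.7, 94.2]], 56.9, 0.1)
b3 @4
([309, 116, 280, 126], [[473.7, 42.4], [454.7, 36.1]], 20.0, 18.4)
([276, 158, 317, 144], [[451.9, 16.0], [479.3, 25.3]], 28.9, 18.7)
([380, 81, 306, 107], [[518.7, 63.8], [472.1, 47.9]], 49.3, 18.8)
([323, 152, 394, 128], [[482.9, 19.6], [529.4, 35.4]], 49.1, 18.8)
([13
[... 1113 characters left out ...]
30, 204], [[477.2, -165.4], [477.1, -145.8]], 19.6, 90.3)
([385, 212, 384, 263], [[515.9, -151.2], [516.8, -188.9]], 37.7, 91.3)
([289, 184, 327, 183], [[449.6, -131.8], [475.1, -130.8]], 25.5, 2.3)
([351, 172, 381, 172], [[491.1, -123.9], [511.3, -124.0]], 20.2, 179.8)
([297, 241, 327, 241], [[453.9, -172.1], [475.3, -172.1]], 21.3, 179.8)
([364, 269, 334, 269], [[502.7, -193.1], [480.8, -193.0]], 21.9, 179.8)
([327, 261, 242, 261], [[475.3, -187.5], [413.7, -187.3]], 61.6, 179.8)
([328, 202, 298, 202], [[476.0, -144.5], [455.4, -144.4]], 20.7, 179.7)
([286, 126, 236, 140], [[448.3, -94.3], [415.1, -102.8]], 34.3, 14.4)
([130, 217, 175, 255], [[336.8, -154.1], [365.0, -182.6]], 40.1, 134.6)
```

View pics/m4.png

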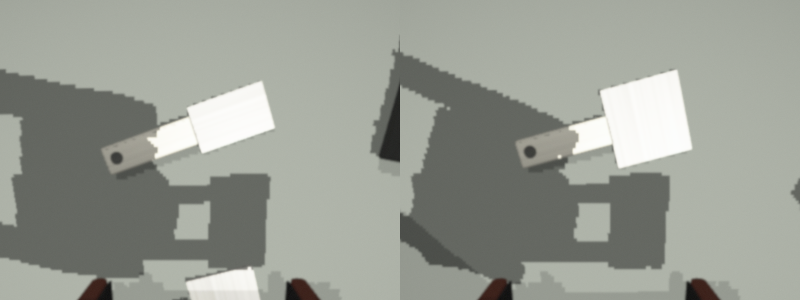

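```bash
cat >> h.py <<'E'
YR=np.radians(-9.8); RX=np.array([np.cos(YR),np.sin(YR)]); RY=np.array([-RX[1],RX[0]]); CORN=np.array([668.6,288.5])
def rack(x,y): return CORN+(x+30)*RX+(y-140)*RY
def pick(o,yaw,gx=-4):
    d=np.array([np.cos(yaw),np.sin(yaw)]); g=np.array(o)+gx*d
    s=env.read_state()["tool_pos"]; env.move_l([s[0],s[1],170],rate=250)
    pose_down(*g,170,yaw); set_gripper(50); env.move_l([*g,95],rate=120); hit=env.move_l([*g,83],rate=40,f_stop=8)
    set_gripper(5); s=env.read_state(); print("pick",hit,s["width"],s["grip_force"],s["tool_pos"])
    env.move_l([*g,160],rate=120); print(env.read_state()["force"],env.read_state()["width"],env.read_state()["wrist_torque"])
E
python3 - <<'E'
from h import *
_,pT=load("r4"); print("V apex, expect (295,129)",proj([*rack(-50,63.5),40],*pT), "V2 apex",proj([*rack(-50,0),40],*pT))
for n,y in(("50",99),("40",33),("30",-33)): print(n,rack(-30,y))
pick((447.7,-104.4),np.radians(14.4))
p=rack(-30-110-4,99); pose_down(*p,160,YR); 
im,_=shot("i1"); shot("i1s","side")
cv2.imwrite("pics/i1c.png",im)
E
```

```text
V apex, expect (295,129) [[293.34318689 129.37857672]] V2 apex [[280.76646771 214.84102939]]
50 [661.62141053 248.09827616]
40 [650.38758359 183.06135486]
30 [639.15375664 118.02443356]
pick False 17.482056938983465 29.998885095119476 [ 443.86734749 -105.41918541   83.06020218]
[-1.08244671  0.09338616 -1.3156783 ] 17.64343437361731 [-0.02126125  0.07190907 -0.01246564]
```

View pics/i1c.png

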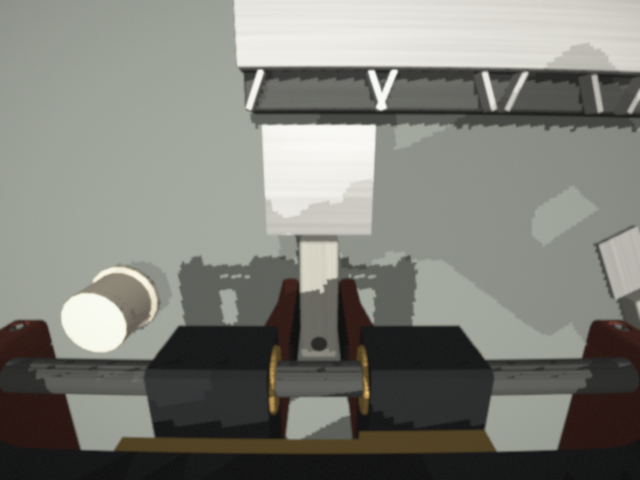

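```bash
cat >> h.py <<'E'
def insert(by,z=114.5,gx=-4):
    a=rack(-30-110+gx,by); b=rack(-30-72+gx,by); c=rack(-30-28+gx,by)
    env.move_l([*a,z],rate=100); env.move_l([*b,z],rate=60,f_stop=12)
    hit=env.move_l([*c,z],rate=40,f_stop=12); s=env.read_state()
    d=np.array(s["tool_pos"][:2])-rack(-30,by); print("insert",hit,"along",d@RX-gx,"lat",d@RY,"z",s["tool_pos"][2],s["force"])
def release(up=200):
    set_gripper(50); s=env.read_state()["tool_pos"]; env.move_l([s[0],s[1],up],rate=200); print(env.read_state()["time_s"])
E
python3 - <<'E'
from h import *
insert(99)
shot("i2s","side")
E
```

```text
insert False along -29.604041619504386 lat -0.11012387020654242 z 114.16864444905106 [-5.21568248  1.51193522  1.76323068]
```

```bash
python3 - <<'E'
from h import *
s=env.read_state()["tool_pos"]; c=rack(-30-28-4,99); env.move_l([*c,112.5],rate=20,f_stop=8); print(env.read_state()["tool_pos"],env.read_state()["force"])
release()
p=rack(-30-70,99); pose_down(*p,180,YR); shot("i3")
pose_down(480,-50,160,np.pi/2); shot("b5"); im,pT=load("b5")
[print(x) for x in lsd(im,pT,4,18,(120,0,520,200)) if abs(x[3]%90-18.8)<12]
cv2.imwrite("pics/m5.png",np.hstack([cv2.imread("pics/i3.png")[:400,120:520],im[:400,120:520]]))
E
```

```text
[628.66443176 253.75983955 112.8583419 ] [-7.08855977  0.64893607  6.28551028]
35.3583
([308, 117, 279, 127], [[473.3, 42.2], [454.8, 36.1]], 19.5, 18.4)
([380, 81, 306, 107], [[518.9, 63.9], [472.4, 48.1]], 49.1, 18.8)
([276, 159, 316, 145], [[452.0, 15.9], [478.7, 25.0]], 28.2, 18.7)
([323, 153, 394, 128], [[483.0, 19.5], [529.6, 35.3]], 49.2, 18.7)
([394, 127, 382, 82], [[529.6, 36.0], [520.2, 63.4]], 29.1, 108.9)
([232, 174, 271, 160], [[421.5, 5.9], [448.6, 15.2]], 28.6, 18.8)
([267, 131, 222, 147], [[446.8, 33.6], [416.3, 23.3]], 32.3, 18.6)
```

View pics/m5.png

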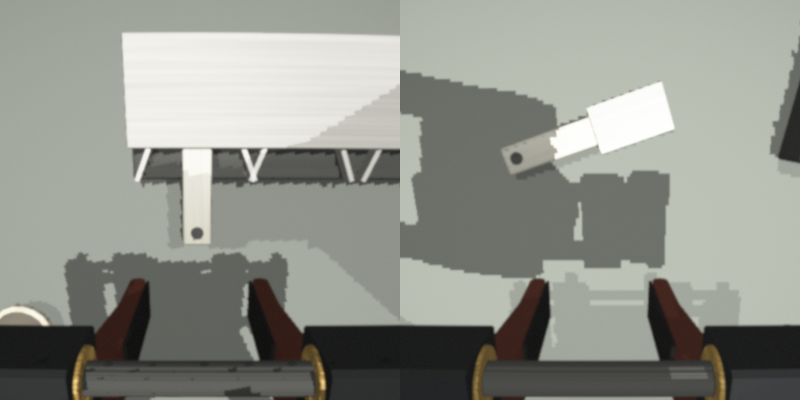

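```bash
python3 - <<'E'
from h import *
pick((448.7,23.9),np.radians(18.75))
p=rack(-30-114,-33); pose_down(*p,160,YR); insert(-33)
c=rack(-30-28-4,-33); env.move_l([*c,112.5],rate=20,f_stop=8); print(env.read_state()["tool_pos"],env.read_state()["force"])
release()
p=rack(-30-70,-33); pose_down(*p,180,YR); shot("i4")
pose_down(534,340,170,np.pi/2); im,pT=shot("p3"); print(env.read_state()["time_s"])
m=(im.min(2)>225).astype(np.uint8); cs,_=cv2.findContours(m[:330],0,2); c=max(cs,key=cv2.contourArea); print(cv2.contourArea(c),cv2.minEnclosingCircle(c))
cen,r=cv2.minEnclosingCircle(c); print(on_plane([cen,(cen[0]+r,cen[1])],42,*pT))
i4,q=load("i4"); 
# plug top
print("plug px in i4",proj([660.9,48.7,104],*q))
cv2.imwrite("pics/m6.png",np.hstack([i4[:400,120:520],im[:400,120:520]]))
E
```

```text
pick False 17.806155807794013 30.00020205974579 [444.96225187  22.61407878  83.05616163]
[ 0.36503091  0.13662957 -0.66818413] 17.57187873668101 [-0.05154484  0.10604631 -0.00510079]
insert False along -29.732807601795983 lat -0.17849599915301984 z 114.03066342140308 [-5.69888698  2.2336778   2.35155496]
[606.03995973 123.58719644 112.62086666] [-6.87945452  1.82182885  6.88455099]
46.925
48.575
4306.5 ((325.34796142578125, 138.75161743164062), 38.1724739074707)
[[538.26295631 418.17130162  42.        ]
 [560.41124984 418.16276731  42.        ]]
plug px in i4 [[474.00830157  68.09453712]]
```

View pics/m6.png

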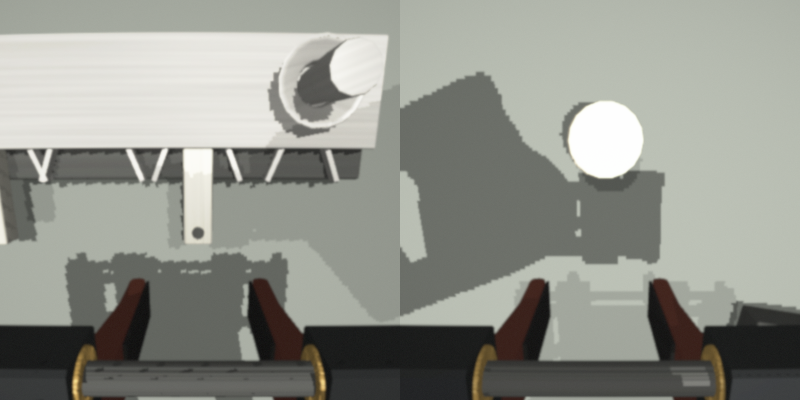

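```bash
python3 - <<'E'
from h import *
pose_down(661,-10,240,np.pi/2); shot("k1"); pose_down(661,-40,260,np.pi/2); shot("k2")
cr=[]
for n in("k1","k2"):
    im,pT=load(n); x,y=proj([660.9,48.7,104],*pT)[0].astype(int); print(n,x,y); cr.append(cv2.resize(im[y-40:y+40,x-40:x+40],(400,400),interpolation=3))
cv2.imwrite("pics/m7.png",np.hstack(cr))
E
```

```text
k1 319 173
k2 317 122
```

View pics/m7.png

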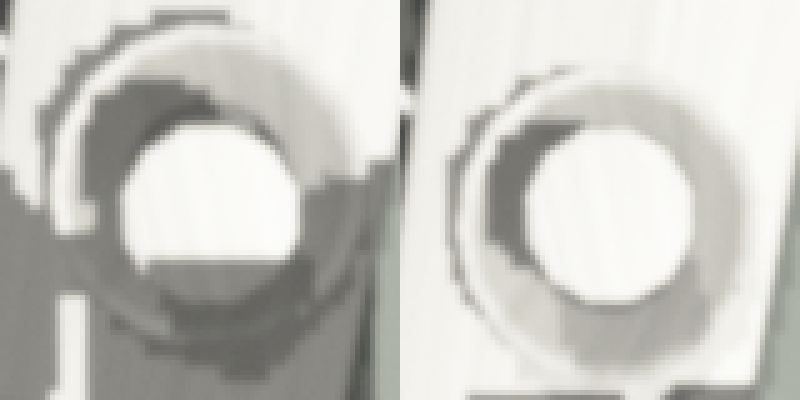

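```bash
cat > plug.py <<'E'
from h import *
a=on_plane([(320.7,174.8)],104,*load("k1")[1])[0]; b=on_plane([(318.4,124.2)],104,*load("k2")[1])[0]; PL=(a+b)[:2]/2
if __name__=="__main__": print(a,b,PL)
E
python3 plug.py; python3 - <<'E'
from h import *
from plug import PL
c=np.array([538.3,418.2]); ps=np.pi/2
s=env.read_state()["tool_pos"]; 
pose_down(*c,200,ps); set_gripper(75); env.move_l([*c,89],rate=80,f_stop=8); set_gripper(30)
s=env.read_state(); print(s["width"],s["grip_force"],s["tool_pos"],s["force"])
env.move_l([*c,230],rate=150); pose_down(*PL,230,ps)
env.move_l([*PL,199],rate=60); shot("c1s","side"); shot("c1","scene")
hit=env.move_l([*PL,160],rate=40,f_stop=8); s=env.read_state(); print(hit,s["tool_pos"],s["force"],s["time_s"])
a,b=cv2.imread("pics/c1s.png"),cv2.imread("pics/c1.png")
cv2.imwrite("pics/m8.png",np.hstack([cv2.resize(a[200:330,220:350],(400,400)),cv2.resize(b[170:280,300:410],(400,400))]))
E
```

```text
[661.50964793  48.16634355 104.        ] [661.41394925  47.9222619  104.        ] [661.46179859  48.04430272]
48.618227450807105 29.889426143781748 [538.34388711 418.23563841  89.10445254] [ 0.09550346 -0.21672063  0.93036304]
False [661.62343444  48.04423322 160.25630975] [-1.08827684  0.60113782  0.37078274] 59.2
```

View pics/m8.png

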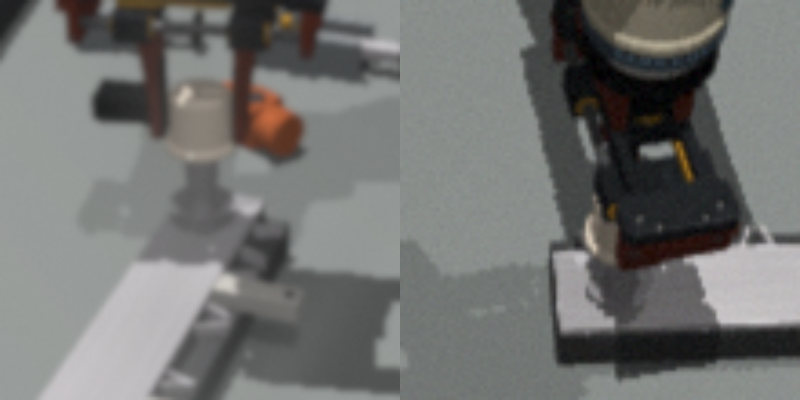

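```bash
python3 - <<'E'
from h import *
from plug import PL
print(env.read_state()["width"])
hit=env.move_l([*PL,150],rate=20,f_stop=6); s=env.read_state(); print(hit,s["tool_pos"],s["force"],s["width"])
E
```

```text
48.46752050499244
True [661.81717494  48.06850766 154.455916  ] [-0.51054241 -0.25685535  4.90077331] 48.83274710296968
```

```bash
python3 - <<'E'
from h import *
from plug import PL
set_gripper(80); env.move_l([*PL,260],rate=120)
pose_down(480,-60,300,np.pi/2); a,_=shot("e1","side"); b,_=shot("e2","scene")
p=rack(-100,-50); pose_down(*p,230,YR); w,_=shot("e3"); print(env.read_state()["time_s"])
cv2.imwrite("pics/m9.png",np.vstack([np.hstack([cv2.resize(a[170:370,220:420],(400,300)),cv2.resize(b[170:350,180:480],(400,300))]),np.hstack([w[:300,120:520],np.zeros((300,400,3),np.uint8)])]))
E
```

```text
64.0917
```

View pics/m9.png

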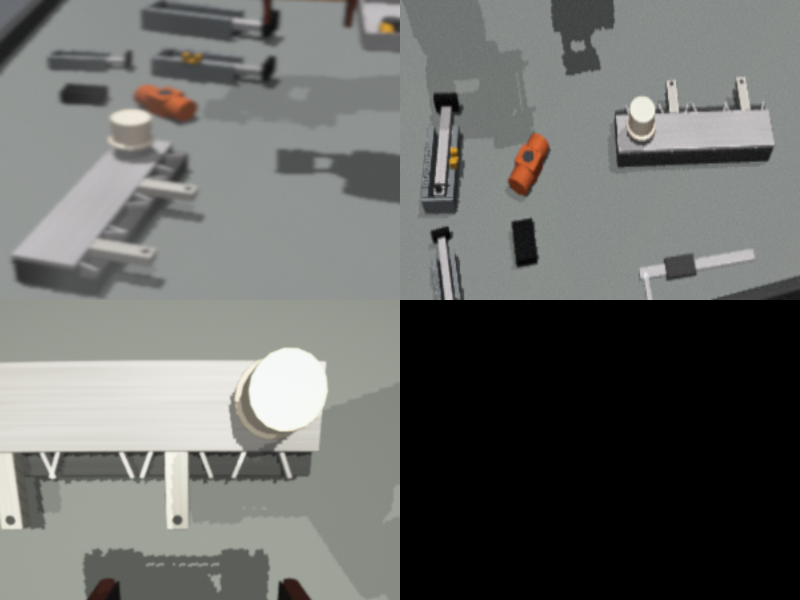

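```bash
python3 -c "
from h import *
print(workorder.sign_off())"
```

```text
the job is handed in; nothing more can be done
None
```

The job is handed in, with no verdict returned: the spring gauge was drawn about 42 mm (mid-notch to within about 1–2 mm by camera), held 1.8 s and let home, both blade gauges present (50 and 30 mm) are fully home in their bays, and the plug gauge is capped.

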